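Close the analyser's rinse-water tank with its cam-lock plug

ROBOT

A 7-joint arm with a two-finger parallel gripper is mounted at the origin on the work surface. World frame = base frame: x ahead of the robot, y to its left, z up, the work surface at z = 0. Lengths are in m, angles in rad, forces in N, time in s.
With the tool pointing down it reaches from about 0.425 to 0.95 m from the base axis. Payload 4.7 kg.
Tool frame: the origin (TCP) lies between the finger pads; the fingertips stand 25 mm ahead of it and the grasp point (between the pads) lies 6 mm ahead of it; x points along the fingers, z is the direction in which the jaws open and shut, and the axes are right-handed (so a half turn about x gives the same grasp; the last joint's range is limited). The gripper opens to 85 mm and grips with 20 to 120 N. Pads are 22 mm wide; open, the fingers measure 114 mm over their backs; the gripper's body (76 mm by 85 mm) begins 54 mm behind the grasp point. The pads swing forward as they close: fully open they stand 13 mm farther back than shut.
Start: joints at [1.18, 0.469, -0.049, 1.532, 0.024, 1.141, -0.082], TCP at [0.239, -0.631, 0.256] pointing down, gripper open.
Joint ranges: [-2.59, 2.59], [-0.33, 1.99], [-1.39, 1.29], [0.1, 2.45], [-1.04, 4.18], [0.21, 1.99], [-2.66, 2.66]. Speed limits (rad/s): [2.57, 2.57, 3.14, 3.14, 3.14, 3.14, 3.14].

INTERFACE

Orientations are given as a 3x3 rotation matrix whose columns are the frame's x, y, z axes.
In Python, from rig import * gives the robot as it stands. Calls block until the motion is done:
- movep(position, orientation): joint-space move of the TCP to a pose.
- move_l(position, attitude=None, feed=0.15, until_force=None): straight line of the TCP; attitude=None keeps the orientation; feed is the mean speed in m/s. With until_force (N) it stops when the force on the tool has changed by that much, and returns True; else False.
- move_joints(angles): joint-space move.
- command_gripper(opening, newtons=None): finger opening in m; newtons is the grip in N (None keeps the last); returns when the fingers have stopped.
- sleep(seconds).
- inverse_kinematics(position, orientation): joint angles nearest the present ones, or None.
- sense(): the state.
- camera(name): name is "scene" or "side" or "wrist"; returns (picture, depth): 400x640x3 uint8, red, green, blue; 400x640 float32, m along the optical axis (not along the pixel's ray), 0 where there is no reading.
- camera_params(name): a dict with "K" (3x3 intrinsics, pixels), "dist" ([k1, k2, p1, p2, k3] as OpenCV has them; the pictures are not rectified), "position" and "rotation" of the camera in the world; the wrist camera has in their place "tool_from_camera" (4x4, takes a point from camera to tool coordinates, whose origin is the TCP and whose axes are the tool frame's). Camera axes: x right, y down, z forward; pixel columns grow to the right and rows downward; lengths in m; the calibration is good to about 2 mm. A picture is of the moment at which its call begins: read the wrist's pose just before it. camera_params takes no time and is no camera call.
A pose or a line that the arm cannot do raises Unreachable and nothing moves.
- finish_job(): hands the job in, once; it reports no verdict.
The state is a dict: "time_s": time; "joint_pos": joint angles; "qd": joint speeds; "joint_efforts": joint torques, N m; "position": TCP position; "tcp_rot": TCP orientation; "wrist_force": force on the tool from outside, world axes, zero at the start; "ft_torque": the same for the moment, N m; "finger_gap": finger opening in m.
Only numpy, scipy, OpenCV 4.12 (cv2) and the standard library are available. Lean on these libraries where they do the work, as an engineer would, in place of code of your own. Each camera call takes 0.05 s, during which the arm holds its last target.

TASK

The white rinse-water tank has been refilled: take the blue grooved plug out of the drip tray and set it upright and fully home in the coupler on top of the tank while both of the coupler's cam arms are still raised. Then swing the two steel cam arms down together, neither far ahead of the other, until both hang right down against the coupler and the plug is locked in. Leave everything else on the bench where it stands.

Things in the scene. Friction and masses are not known exactly. Their poses are not given: they have to be found in the camera images.
- coupler_mouth (a point): centre of the round mouth, facing up, of the black cam-lock coupler on the tank: cup 46 mm outside, bore 39.6 mm, 36 mm deep to an orange gasket, 195 mm above the bench. z is up. The two cam arms are pivoted on its outside at y = +27 and y = -27 mm of this frame, 12 mm below the mouth, and swing in its y-z plane, raised outwards and up, closed downwards.
- plug_grip (a point): centre of the grip bar on top of the loose blue plug (62 mm tall, 0.11 kg, standing upright in the tray). The bar is 50 mm long along x of this frame, 14 mm thick along y, 20 mm tall; z is the plug's axis, up. Right under the bar is a flange 43 mm across, 4 mm thick. With the plug home this point is 16 mm above the coupler's mouth, the flange 2 mm above it; any yaw will do.
- plug_foot (a point): centre of the plug's flat foot, 52 mm below plug_grip. The plug's body between foot and flange is 36.6 mm across and 38 mm long, with a groove round it for the cams and a 5 mm taper at the foot. Home, the foot stands on the coupler's gasket.
- cam_a (a joint): angle of the steel cam arm at the +y side of coupler_mouth: 0 = hanging straight down, locked; 1.57 = straight out, level; 2.0 = its upper stop. Starts at 1.45 to 1.9. The pivot is stiff (0.08 N m: about 5 N pressed 16 mm from the pivot) and the arm stays where it is left. If the plug is not home, its cam is blocked and the arm cannot go right down.
- cam_b (a joint): angle of the steel cam arm at the -y side of coupler_mouth; otherwise just like cam_a.
- cam_a_tip (a point): centre of the finger ring (23 mm across) at the end of cam arm a, 60 mm from its pivot; the arm is a flat lever 14 mm wide, 6 mm thick, 71 mm from pivot to end. Hanging down, its outer face is 33 mm from the coupler's axis (66 mm over both arms); raised level, that face is its top, 6 mm above the pivot.
- cam_b_tip (a point): centre of the finger ring (23 mm across) at the end of cam arm b, 60 mm from its pivot; same lever as arm a.
- tank: white plastic rinse-water tank, 190 x 260 x 100 mm, long side along y, fixed; origin at the centre of its underside. The coupler stands at x 0, y +40 mm of it. Its carrying handle (y -95 mm) and vent stay below 136 mm above the bench.
- tray: stainless drip tray, 190 x 260 mm, long side along y, floor 4 mm thick, rim 22 mm high, fixed; origin at the centre of its underside.
- gasket: spare orange gasket lying in the tray, 48 mm across, 6 mm thick; a bystander.
- spanner: open spanner 150 mm long lying in the tray; a bystander.
- jug: clear measuring jug, 96 mm across, 125 mm tall; origin under its centre; a bystander.
- reagent: amber reagent bottle, 72 mm across, 150 mm tall; origin under its centre; a bystander.
- rack: white rack of capped sample tubes, 75 x 200 x 98 mm; origin under its centre; a bystander.
- gloves: box of gloves, 120 x 230 x 65 mm (80 with the glove sticking out); origin under its centre; a bystander.
Things that resemble listed ones, but are neither listed nor needed, are in the scene too. Of the things that look like the part that bears plug_grip, take the one that is farthest to the robot's left at the start.

How it is judged:
By the outcome, as a careful person would: the job done as asked, in the order asked, and still so for the second after the job is handed in, with the robot touching nothing.
It also fails if it takes over 54 s, if anything falls off the work surface, if the arm or the gripper's body presses on something with over 40 N, if the wrist force passes 120 N, or if a joint passes its speed limit or range.

## Working session

There is one attempt and no reset: what is moved stays moved. The work goes in short steps, each a Python script; the robot and the scene stay as the last script left them, time stands still between calls to the robot, and variables do not carry over. Pictures are saved under pics/ and viewed, and the job is handed in when it is done.

```bash
mkdir -p pics; ls
python3 - <<'E'
from rig import *
import cv2
for n in ("scene","side","wrist"):
    im,d=camera(n); cv2.imwrite(f"pics/{n}0.png",im[:,:,::-1])
    import numpy as np; np.save(f"pics/{n}0.npy",d)
    p=camera_params(n); print(n,{k:np.round(v,4).tolist() for k,v in p.items()})
s=sense(); print(s["time_s"],s["position"],s["tcp_rot"])
E
```

```text
pics
scene {'K': [[460.2223, 0.0, 318.0431], [0.0, 460.2223, 196.7597], [0.0, 0.0, 1.0]], 'dist': [0.0143, 0.0, 0.0, 0.0, 0.0], 'position': [1.2291, -0.5218, 1.3403], 'rotation': [[0.5126, 0.7012, -0.4956], [0.8586, -0.4233, 0.2892], [-0.007, -0.5737, -0.819]]}
side {'K': [[416.7445, 0.0, 321.3038], [0.0, 416.7445, 197.1244], [0.0, 0.0, 1.0]], 'dist': [0.0272, 0.0, 0.0, 0.0, 0.0], 'position': [0.2407, 0.69, 0.8222], 'rotation': [[-0.9502, -0.183, 0.2521], [-0.3108, 0.6131, -0.7263], [-0.0217, -0.7685, -0.6395]]}
wrist {'K': [[306.0925, 0.0, 319.9356], [0.0, 306.0925, 200.866], [0.0, 0.0, 1.0]], 'dist': [-0.0007, 0.0, 0.0, 0.0, 0.0], 'tool_from_camera': [[0.0009, -0.3215, 0.9469, -0.1176], [-0.0008, -0.9469, -0.3215, 0.0831], [1.0, -0.0005, -0.0011, -0.0006], [0.0, 0.0, 0.0, 1.0]]}
0.15 [ 0.23879873 -0.63092466  0.25547972] [[-5.85301254e-04  9.35243187e-01  3.54005422e-01]
 [ 1.40124339e-03  3.54005902e-01 -9.35242138e-01]
 [-9.99998847e-01 -5.13506367e-05 -1.51770344e-03]]
```

View pics/scene0.png

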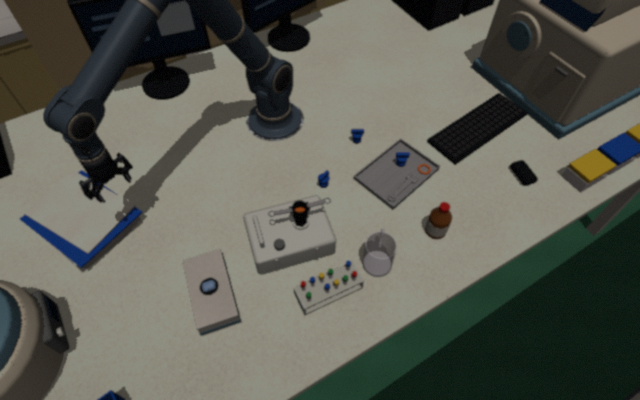

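View pics/side0.png

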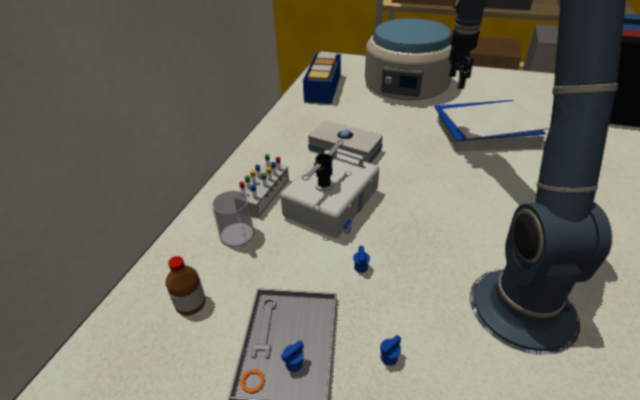

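View pics/wrist0.png

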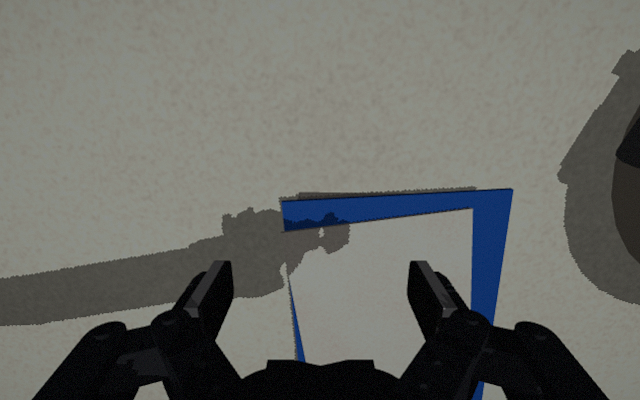

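Scene picture: three blue plug-like parts at (357,135), (402,158) in the tray and (323,179), the tank's coupler at (300,210) with arm rings near (272,217) and (327,201). The side picture shows the same three at (391,350), (292,356) and (361,260), with the coupler at (324,165). Next I'll compute their positions.

```bash
cat > h.py <<'E'
import numpy as np, cv2
from rig import *
def cam(name,s=None):
    p=camera_params(name); K=np.array(p["K"]); D=np.array(p["dist"])
    if name=="wrist":
        T=np.array(p["tool_from_camera"]); R=np.array(s["tcp_rot"])
        return K,D,R@T[:3,3]+np.array(s["position"]),R@T[:3,:3]
    return K,D,np.array(p["position"]),np.array(p["rotation"])
def ray(c,uv):
    K,D,o,R=c
    n=cv2.undistortPoints(np.array(uv,float).reshape(-1,1,2),K,D).reshape(-1,2)
    d=np.c_[n,np.ones(len(n))]@R.T
    return o,d
def onplane(c,uv,z):
    o,d=ray(c,uv); return o+d*((z-o[2])/d[:,2])[:,None]
def tri(c1,u1,c2,u2):
    o1,d1=ray(c1,u1);o2,d2=ray(c2,u2);d1=d1[0];d2=d2[0]
    t=np.linalg.lstsq(np.c_[d1,-d2],o2-o1,rcond=None)[0]
    a=o1+t[0]*d1;b=o2+t[1]*d2
    return (a+b)/2,np.linalg.norm(a-b)
def proj(c,P):
    K,D,o,R=c
    return cv2.projectPoints(np.atleast_2d(np.array(P,float)),cv2.Rodrigues(R.T)[0],-R.T@o,K,D)[0].reshape(-1,2)
def cloud(c,d):
    h,w=d.shape; v,u=np.mgrid[:h,:w]
    o,r=ray(c,np.c_[u.ravel(),v.ravel()])
    P=o+r*d.ravel()[:,None]; P[d.ravel()==0]=np.nan
    return P.reshape(h,w,3)
def down(a): # jaw dir angle a in xy
    z=np.array([np.cos(a),np.sin(a),0]);x=np.array([0,0,-1.]);return np.c_[x,np.cross(z,x),z]
def shot(n,f):
    s=sense(); im,d=camera(n); cv2.imwrite(f"pics/{f}.png",im[:,:,::-1]); np.save(f"pics/{f}.npy",d); np.savez(f"pics/{f}.npz",position=s["position"],tcp_rot=s["tcp_rot"])
    return im,d,cam(n,s)
E
python3 - <<'E'
from h import *
np.set_printoptions(precision=4,suppress=True)
for n in("scene","side"):
    im=cv2.imread(f"pics/{n}0.png"); d=np.load(f"pics/{n}0.npy"); c=cam(n); P=cloud(c,d)
    hsv=cv2.cvtColor(im,cv2.COLOR_BGR2HSV)
    m=((hsv[:,:,0]>105)&(hsv[:,:,0]<125)&(hsv[:,:,1]>150)&(hsv[:,:,2]>50)).astype(np.uint8)
    k,l,st,ce=cv2.connectedComponentsWithStats(m)
    for i in range(1,k):
        if 60<st[i,4]<900:
            Q=P[l==i]; print(n,ce[i],st[i,4],np.nanmedian(Q,0),np.nanmax(Q[:,2]))
    for uv in ([(300,210),(272,217),(327,201),(402,158),(424,170)] if n=="scene" else [(324,158),(347,174),(308,179)]): print(n,uv,P[uv[1],uv[0]],onplane(c,[uv],0.195))
s=cv2.imread("pics/scene0.png");cv2.imwrite("pics/crop0.png",np.hstack([cv2.resize(s[180:280,235:345],None,fx=3.6,fy=3.6,interpolation=cv2.INTER_CUBIC),cv2.resize(s[120:220,340:450],None,fx=3.6,fy=3.6,interpolation=cv2.INTER_CUBIC)]))
E
```

```text
scene [357.0294 133.4265] 68 [0.2745 0.2084 0.0492] 0.06894923053244972
scene [621.3117 147.8687] 693 [0.8417 0.9612 0.0769] 0.08775450064629742
scene [401.9158 157.5579] 95 [0.4577 0.2839 0.0483] 0.07338096050116283
scene [323.5652 178.8913] 92 [ 0.3906 -0.0095  0.0461] 0.06806313415543519
scene (300, 210) [ 0.5312 -0.1791  0.1638] [[ 0.5497 -0.1882  0.195 ]]
scene (272, 217) [ 0.4685 -0.2496  0.0968] [[ 0.5285 -0.2711  0.195 ]]
scene (327, 201) [ 0.4498 -0.0307 -0.0007] [[ 0.5635 -0.1023  0.195 ]]
scene (402, 158) [0.4566 0.2845 0.047 ] [[0.545  0.1922 0.195 ]]
scene (424, 170) [0.5174 0.3479 0.001 ] [[0.6205 0.2219 0.195 ]]
side [631.9104  16.6866] 67 [-0.3387 -1.2368  0.3003] 0.30280266688462687
side [631.3733  25.8933] 75 [-0.3151 -1.1226  0.3003] 0.30319366555628624
side [325.6379  73.9397] 116 [ 0.7518 -0.8771  0.0942] 0.10302855437711078
side [451.1591 122.0195] 308 [ 0.2241 -0.7016  0.0585] 0.06286246398052797
side [523.5048 133.5333] 105 [-0.0191 -0.6993  0.0579] 0.06306577511968514
side [360.7557 259.5113] 221 [0.3798 0.008  0.042 ] 0.06342629530757271
side [390.3213 350.1388] 389 [0.2643 0.2276 0.044 ] 0.06603639564423092
side [293.2487 356.0359] 390 [0.4446 0.2992 0.0478] 0.06966674233024228
side (324, 158) [ 0.5384 -0.1991  0.1801] [[ 0.5315 -0.1785  0.195 ]]
side (347, 174) [ 0.488  -0.2567  0.0957] [[ 0.4542 -0.1273  0.195 ]]
side (308, 179) [ 0.5457 -0.0906  0.1863] [[ 0.5416 -0.0798  0.195 ]]
```

View pics/crop0.png

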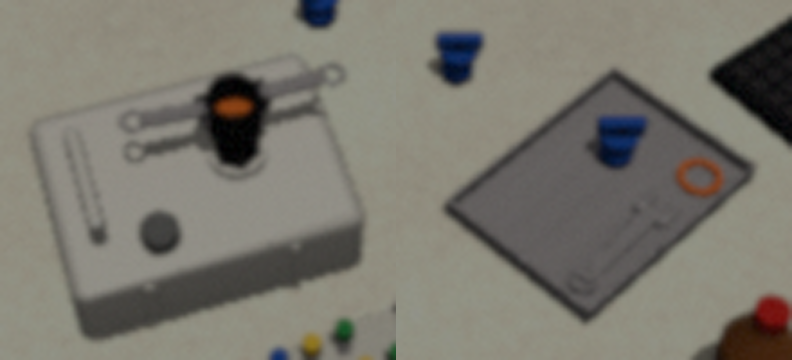

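Their y values are about 0.21 (bench), 0.29 (tray) and 0.00 (by the tank), so the tray plug at scene (402,158) is farthest left, and it's also the one named in the task. I'll move the wrist camera over the coupler, then over the plug.

Run:
```python
from h import *
np.set_printoptions(precision=3,suppress=True)
s=sense(); p=np.array(s["position"])
move_l([p[0],p[1],0.38],feed=0.2)
for a in (78,-102):
    q=inverse_kinematics([0.535,-0.19,0.38],down(np.radians(a))); print(a,q)
q=inverse_kinematics([0.535,-0.19,0.38],down(np.radians(-102)))
movep([0.535,-0.19,0.38],down(np.radians(-102)))
shot("wrist","c1"); print(sense()["time_s"],sense()["position"])
```

```text
78 [ 0.808  0.276 -0.681  1.589  0.177  1.339  1.465]
-102 [ 0.509  0.226 -0.296  1.606  0.068  1.32  -1.577]
2.8833 [ 0.535 -0.191  0.38 ]
```

View pics/c1.png

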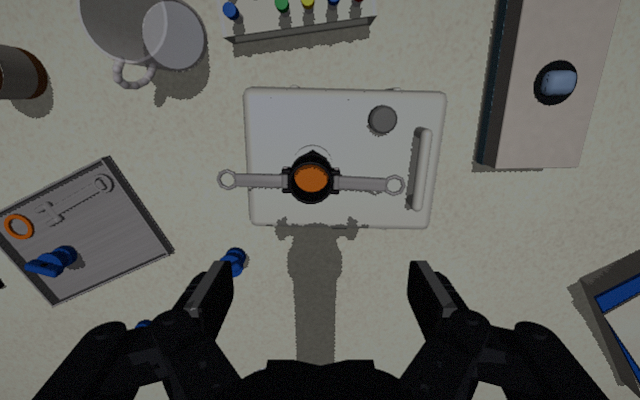

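Wrist picture: the coupler is at (311,182), ring a at (227,179) and ring b at (394,185), both arms raised. Next, a second viewpoint of the coupler, then two of the plug.

Run:
```python
from h import *
np.set_printoptions(precision=3,suppress=True)
R=down(np.radians(-102))
move_l([0.50,-0.08,0.38],R,feed=0.25); shot("wrist","c2")
move_l([0.44,0.24,0.33],R,feed=0.25); shot("wrist","p1")
move_l([0.47,0.31,0.28],R,feed=0.25); shot("wrist","p2")
print(sense()["time_s"])
a=[cv2.imread(f"pics/{n}.png") for n in("c2","p1","p2")]
cv2.imwrite("pics/m1.png",np.vstack([np.hstack([cv2.resize(a[0],(400,250)),cv2.resize(a[1],(400,250))]),np.hstack([cv2.resize(a[2],(400,250)),cv2.resize(a[2],(400,250))])]))
```

```text
5.625
```

View pics/m1.png

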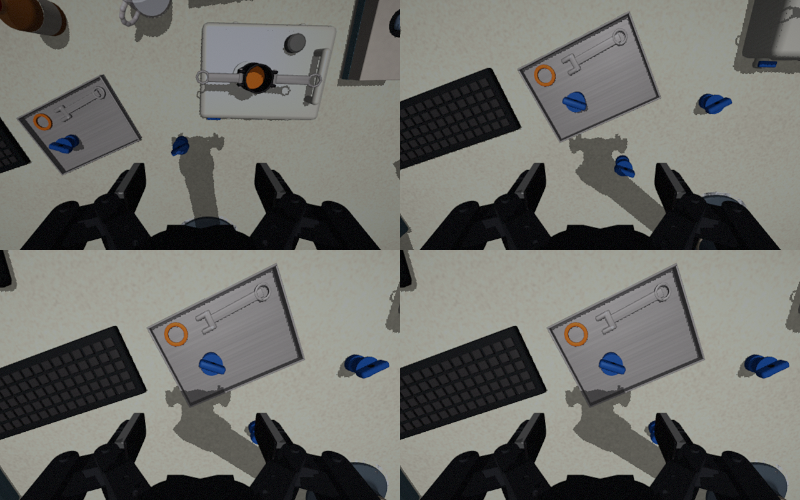

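Run:
```python
import cv2,numpy as np
g=lambda n,x,y,w=50:cv2.resize(cv2.imread(f"pics/{n}.png")[y-w:y+w,x-w:x+w],(390,290*390//390+100),interpolation=cv2.INTER_CUBIC)
def g(n,x,y,w,h):return cv2.resize(cv2.imread(f"pics/{n}.png")[y-h:y+h,x-w:x+w],(400,300),interpolation=cv2.INTER_CUBIC)
cv2.imwrite("pics/m2.png",np.vstack([np.hstack([g("c1",311,182,48,36),g("c2",411,123,48,36)]),np.hstack([g("p1",280,163,40,30),g("p2",338,182,40,30)])]))
```

```text
(no output)
```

View pics/m2.png

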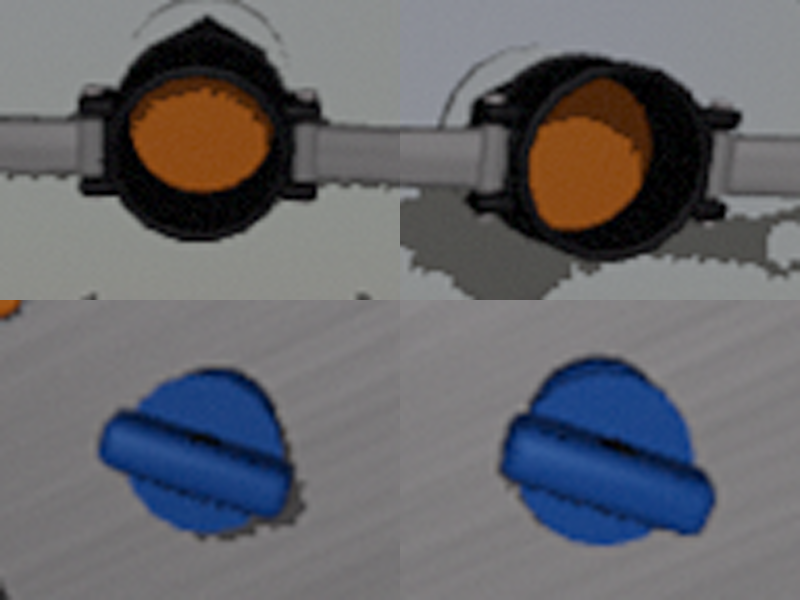

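Run:
```python
from h import *
np.set_printoptions(precision=4,suppress=True)
for n in("c1","c2"):
    s=np.load(f"pics/{n}.npz"); c=cam("wrist",s); P=cloud(c,np.load(f"pics/{n}.npy"))
    m=np.hypot(P[...,0]-.54,P[...,1]+.19)<.12
    Q=P[m]; 
    print(n,np.histogram(Q[:,2],bins=np.arange(.09,.25,.005)))
    m2=m&(P[...,2]>.188)&(P[...,2]<.202)&(np.hypot(P[...,0]-.54,P[...,1]+.19)<.035); Q=P[m2]; print(len(Q),Q.mean(0),Q.min(0),Q.max(0))
for n in("p1","p2"):
    s=np.load(f"pics/{n}.npz"); c=cam("wrist",s); P=cloud(c,np.load(f"pics/{n}.npy"))
    im=cv2.imread(f"pics/{n}.png");hsv=cv2.cvtColor(im,cv2.COLOR_BGR2HSV)
    b=(hsv[...,0]>100)&(hsv[...,0]<128)&(hsv[...,1]>120)&(np.hypot(P[...,0]-.447,P[...,1]-.293)<.06)
    Q=P[b]; print(n,b.sum(),np.histogram(Q[:,2],bins=np.arange(0,.08,.004)))
    T=Q[Q[:,2]>np.nanmax(Q[:,2])-.006]; r=cv2.minAreaRect(T[:,:2].astype(np.float32)*1000); print(len(T),T.mean(0),r)
```

```text
c1 (array([ 274, 9931, 6507,  271,   28,  602,   35,   24,   11,    0,    5,
          0,   13,  629,  263,   83,   82,  107,  132, 1200, 1044,  318,
          0,    0,    0,    0,    0,    0,    0,    0,    0]), array([0.09 , 0.095, 0.1  , 0.105, 0.11 , 0.115, 0.12 , 0.125, 0.13 ,
       0.135, 0.14 , 0.145, 0.15 , 0.155, 0.16 , 0.165, 0.17 , 0.175,
       0.18 , 0.185, 0.19 , 0.195, 0.2  , 0.205, 0.21 , 0.215, 0.22 ,
       0.225, 0.23 , 0.235, 0.24 , 0.245]))
893 [ 0.5347 -0.1898  0.1921] [ 0.5139 -0.2239  0.188 ] [ 0.5591 -0.1552  0.1965]
c2 (array([  392, 12128,  6836,   225,    78,   687,    33,    37,    19,
           0,     1,     0,     5,   697,   257,    78,    92,   107,
         146,  1407,  1255,   362,     0,     0,     0,     0,     0,
           0,     0,     0,     0]), array([0.09 , 0.095, 0.1  , 0.105, 0.11 , 0.115, 0.12 , 0.125, 0.13 ,
       0.135, 0.14 , 0.145, 0.15 , 0.155, 0.16 , 0.165, 0.17 , 0.175,
       0.18 , 0.185, 0.19 , 0.195, 0.2  , 0.205, 0.21 , 0.215, 0.22 ,
       0.225, 0.23 , 0.235, 0.24 , 0.245]))
1042 [ 0.5345 -0.1896  0.1921] [ 0.5135 -0.223
[... 156 characters left out ...]
 array([0.   , 0.004, 0.008, 0.012, 0.016, 0.02 , 0.024, 0.028, 0.032,
       0.036, 0.04 , 0.044, 0.048, 0.052, 0.056, 0.06 , 0.064, 0.068,
       0.072, 0.076]))
158 [0.4628 0.2645 0.3933] ((463.4149169921875, 271.25372314453125), (66.85173797607422, 8.081854820251465), 77.70154571533203)
p2 3260 (array([  4,   1,   0,   2,  15,  17,   0,   0,   0,   0,   7, 480,  16,
        25,  24,  97, 418,   1,   0]), array([0.   , 0.004, 0.008, 0.012, 0.016, 0.02 , 0.024, 0.028, 0.032,
       0.036, 0.04 , 0.044, 0.048, 0.052, 0.056, 0.06 , 0.064, 0.068,
       0.072, 0.076]))
188 [0.4863 0.3011 0.3443] ((482.7772216796875, 285.9313659667969), (93.90389251708984, 5.658735275268555), 76.0309829711914)
```

The crops show the coupler's open mouth with its gasket visible and the arms to either side. The plug stands upright with its bar over a round flange. Now fitting the rim, arms and bar.

```bash
cat > fit.py <<'E'
from h import *
from scipy.optimize import least_squares
np.set_printoptions(precision=4,suppress=True)
def circ(X,r0=None):
    f=lambda p:np.hypot(X[:,0]-p[0],X[:,1]-p[1])-p[2]
    return least_squares(f,[*X.mean(0),.02],loss="soft_l1",f_scale=.001).x
if __name__=="__main__":
  for n in("c1","c2"):
    s=np.load(f"pics/{n}.npz"); c=cam("wrist",s); P=cloud(c,np.load(f"pics/{n}.npy")); im=cv2.imread(f"pics/{n}.png")
    dark=im.max(2)<75
    ctr=np.array([.535,-.19])
    for _ in range(6):
        r=np.hypot(P[...,0]-ctr[0],P[...,1]-ctr[1])
        m=dark&(P[...,2]>.1885)&(P[...,2]<.202)&(r<.0262)
        p=circ(P[m][:,:2]); ctr=p[:2]
    # centre from angular-binned outer and inner radius
    print(n,m.sum(),p,np.percentile(P[m][:,2],[10,50,90]))
    # lever: non dark grey above .16 beyond 30mm
    r=np.hypot(P[...,0]-ctr[0],P[...,1]-ctr[1])
    m=(~dark)&(P[...,2]>.15)&(P[...,2]<.26)&(r>.03)&(r<.11)
    for sg in(1,-1):
        q=P[m&((P[...,1]-ctr[1])*sg>0)]
        dxy=q[:,:2]-ctr; vx=np.polyfit(dxy[:,1],q[:,0]-ctr[0],1); rad=np.hypot(*dxy.T)
        sl=np.polyfit(rad,q[:,2],1)
        tip=q[rad>rad.max()-.02]
        print(sg,len(q),"dir",vx,"rad max",rad.max(),"slope",sl,"ang",1.5708+np.arctan(sl[0]),"tip mean",tip.mean(0),"z@.03,.09",np.polyval(sl,[.03,.09]))
  cs=[]
  for n in("p1","p2"):
    s=np.load(f"pics/{n}.npz"); c=cam("wrist",s); P=cloud(c,np.load(f"pics/{n}.npy"))
    im=cv2.imread(f"pics/{n}.png");hsv=cv2.cvtColor(im,cv2.COLOR_BGR2HSV)
    b=(hsv[...,0]>100)&(hsv[...,0]<128)&(hsv[...,1]>120)&(np.hypot(P[...,0]-.447,P[...,1]-.293)<.045)
    Q=P[b]; T=Q[(Q[:,2]>.058)&(Q[:,2]<.075)]; r=cv2.minAreaRect((T[:,:2]*1000).astype(np.float32)); print(n,len(T),np.median(T[:,2]),r)
    e=np.linalg.eigh(np.cov(T[:,:2].T))[1][:,1]; print("mean",T[:,:2].mean(0),"bar ang",np.degrees(np.arctan2(e[1],e[0])))
    F=Q[(Q[:,2]>.036)&(Q[:,2]<.05)]; print("flange",np.median(F[:,2]),circ(F[:,:2]), F.min(0),F.max(0))
E
python3 fit.py
```

```text
c1 582 [ 0.537  -0.1802  0.0214] [0.1895 0.1942 0.1955]
1 814 dir [0.2184 0.0012] rad max 0.09819802223896987 slope [-0.0028  0.189 ] ang 1.5680069481789285 tip mean [ 0.5572 -0.095   0.1883] z@.03,.09 [0.1889 0.1887]
-1 827 dir [ 0.2252 -0.001 ] rad max 0.09623959086693905 slope [0.1162 0.1858] ang 1.6864818929344734 tip mean [ 0.5167 -0.2639  0.1954] z@.03,.09 [0.1893 0.1962]
c2 664 [ 0.5365 -0.1789  0.0213] [0.1899 0.1941 0.1954]
1 923 dir [0.2238 0.0013] rad max 0.09644276217914581 slope [-0.0055  0.1891] ang 1.565286355749365 tip mean [ 0.5569 -0.0951  0.1882] z@.03,.09 [0.1889 0.1886]
-1 960 dir [ 0.2308 -0.0003] rad max 0.0989159354095184 slope [0.116  0.1857] ang 1.686330383287252 tip mean [ 0.5161 -0.2646  0.1955] z@.03,.09 [0.1892 0.1961]
p1 422 0.0653115219458085 ((450.9352111816406, 291.6512756347656), (48.05414962768555, 14.485501289367676), 59.997135162353516)
mean [0.4518 0.2912] bar ang 59.2032529312067
flange 0.04588525042393554 [0.4499 0.292  0.0169] [0.4301 0.2712 0.0422] [0.4714 0.3119 0.0499]
p2 524 0.06542090866443107 ((451.1791076660156, 292.02752685546875), (48.85179138183594, 14.373289108276367), 59.890037536621094)
mean [0.4522 0.2919] bar ang 59.39954208328028
flange 0.04591795483653427 [0.4506 0.2931 0.0172] [0.4299 0.2714 0.0411] [0.4724 0.3127 0.05  ]
```

Run:
```python
from h import *
np.set_printoptions(precision=4,suppress=True)
from fit import *
def cpix(n,zlo,zhi,ctr,rad,blue):
    s=np.load(f"pics/{n}.npz"); c=cam("wrist",s); P=cloud(c,np.load(f"pics/{n}.npy")); im=cv2.imread(f"pics/{n}.png")
    h=cv2.cvtColor(im,cv2.COLOR_BGR2HSV)
    col=((h[...,0]>100)&(h[...,0]<128)&(h[...,1]>120)) if blue else im.max(2)<75
    m=col&(P[...,2]>zlo)&(P[...,2]<zhi)&(np.hypot(P[...,0]-ctr[0],P[...,1]-ctr[1])<rad)
    pts=np.argwhere(m)[:,::-1].astype(np.float32)
    r=cv2.minAreaRect(pts) if blue else cv2.fitEllipse(cv2.convexHull(pts))
    return c,[r[0]]
a=cpix("p1",.058,.075,(.451,.292),.04,True);b=cpix("p2",.058,.075,(.451,.292),.04,True);print("bar top tri",tri(a[0],a[1],b[0],b[1]))
a=cpix("c1",.1885,.202,(.5368,-.1797),.0262,False);b=cpix("c2",.1885,.202,(.5368,-.1797),.0262,False);print("mouth tri",tri(a[0],a[1],b[0],b[1]),onplane(*a,.1945),onplane(*b,.1945))
for ang in(-30.2,149.8):
    print(ang,inverse_kinematics([.451,.2918,.0735],down(np.radians(ang))))
R=down(np.radians(-30.2))
command_gripper(0.07)
movep([.451,.2918,.14],R); shot("wrist","g0")
move_l([.451,.2918,.0735],R,feed=.1)
print(sense()["position"],sense()["wrist_force"],sense()["time_s"])
command_gripper(0.0,60)
s=sense();print(s["finger_gap"],s["wrist_force"],s["time_s"])
shot("wrist","g1");shot("side","g1s")
cv2.imwrite("pics/m3.png",np.hstack([cv2.resize(cv2.imread(f"pics/{n}.png"),(400,250)) for n in("g0","g1")]))
```

```text
bar top tri (array([0.4514, 0.2918, 0.0621]), np.float64(9.947853334724599e-05))
mouth tri (array([ 0.5366, -0.1796,  0.1896]), np.float64(3.6591806249116997e-06)) [[ 0.5378 -0.1801  0.1945]] [[ 0.5373 -0.1783  0.1945]]
-30.2 [-0.1126  0.591  -0.7083  1.9886  0.5529  0.7617 -1.678 ]
149.8 [ 0.1734  0.8382 -1.1835  1.9748  0.9383  1.0227  1.1468]
[0.4512 0.2922 0.0739] [ 0.1026  0.1856 -0.6321] 7.7667
0.012893469695004343 [-0.2941 -0.6096  3.8269] 8.3167
```

View pics/m3.png

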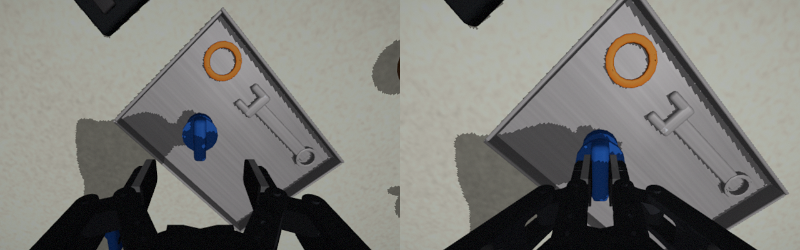

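View pics/g1s.png

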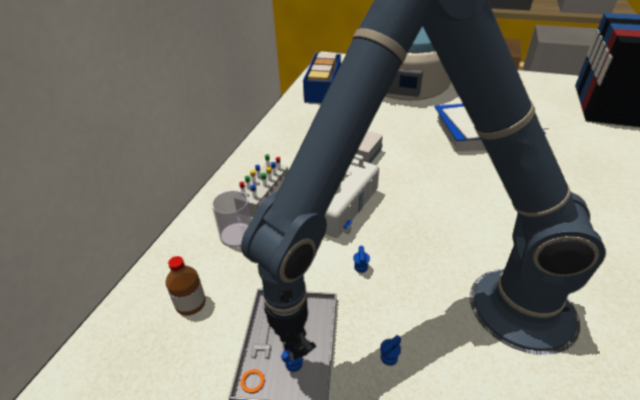

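Grasped: gap 12.9 mm, with the bar between the fingers in the right panel around (600,165). Lifting and carrying it to above the coupler.

Run:
```python
from h import *
np.set_printoptions(precision=4,suppress=True)
p=np.array(sense()["position"])
move_l([p[0],p[1],.33],feed=.15)
s=sense();print(s["finger_gap"],s["wrist_force"])
R=down(np.radians(-102.6))
move_l([.5367,-.1797,.33],R,feed=.25); 
move_l([.5367,-.1797,.272],R,feed=.15); sleep(.3)
s=sense();print(s["position"],s["finger_gap"],s["wrist_force"],s["time_s"])
for n in("wrist","scene","side"): shot(n,"h_"+n)
def g(n,x,y,w,h):return cv2.resize(cv2.imread(f"pics/h_{n}.png")[y-h:y+h,x-w:x+w],(400,300),interpolation=cv2.INTER_CUBIC)
cv2.imwrite("pics/m4.png",np.vstack([np.hstack([g("scene",300,200,48,36),g("side",322,160,48,36)]),np.hstack([g("wrist",320,200,160,120),g("wrist",320,260,80,60)])]))
```

```text
0.012534296924018305 [-0.4103 -1.0456 -0.6031]
[ 0.5371 -0.1798  0.2729] 0.012351153820911958 [-0.0477 -0.2507 -0.7032] 13.175
```

View pics/m4.png

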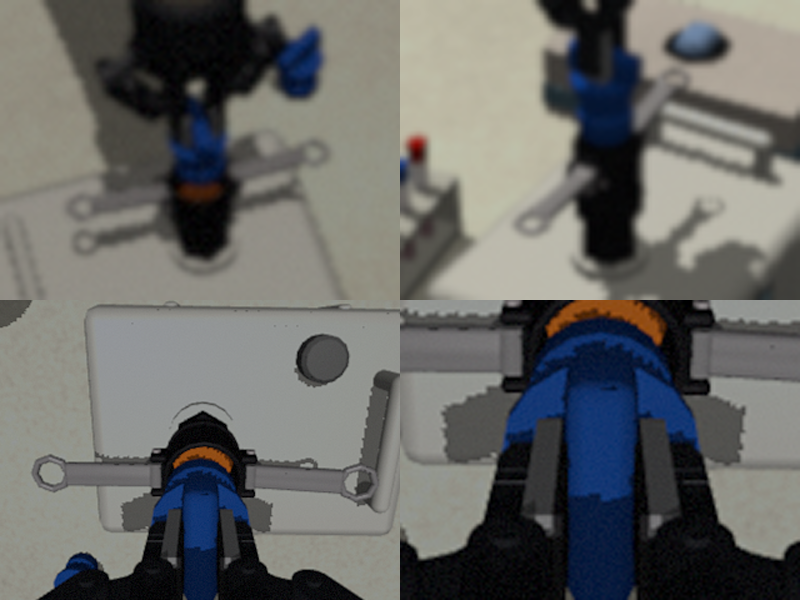

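At hover, the plug hangs upright and laterally centred over the cup: plug at (600,400) in the close crop, orange gasket just beyond. Lowering with a force guard.

Run:
```python
from h import *
np.set_printoptions(precision=4,suppress=True)
p=np.array(sense()["position"])
hit=move_l([.5367,-.1797,.227],feed=.03,until_force=8)
s=sense();print(hit,s["position"],s["finger_gap"],s["wrist_force"],s["ft_torque"],s["time_s"])
shot("wrist","i1")
```

```text
True [ 0.5367 -0.1799  0.229 ] 0.012698454653079958 [-0.3162 -0.2104  4.2285] [ 0.0974  0.1415 -0.0103] 14.6583
```

View pics/i1.png

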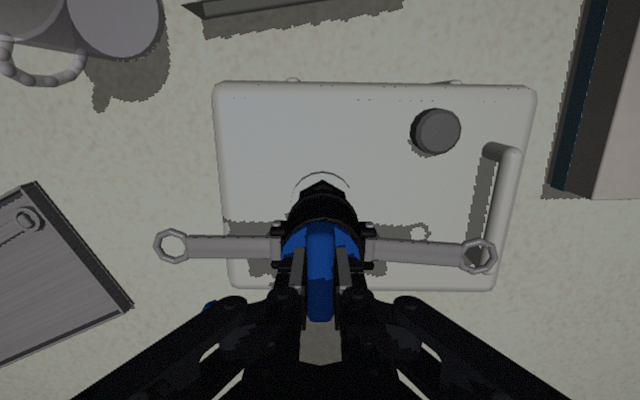

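It stopped on contact at TCP z 0.229, and home was predicted at 0.2289. I'll release, rise and measure the seating.

Run:
```python
from h import *
np.set_printoptions(precision=4,suppress=True)
command_gripper(0.035)
p=np.array(sense()["position"])
move_l([p[0],p[1],.33],feed=.15); command_gripper(.085)
im,d,c=shot("wrist","r1"); shot("side","r1s"); P=cloud(c,d)
h=cv2.cvtColor(im,cv2.COLOR_RGB2HSV)
b=(h[...,0]>100)&(h[...,0]<128)&(h[...,1]>120)&(np.hypot(P[...,0]-.5367,P[...,1]+.1797)<.04)
T=P[b]; t=T[T[:,2]>.214]; F=T[(T[:,2]<.208)&(T[:,2]>.19)]
print("bar",len(t),np.percentile(t[:,2],[5,50,95]),cv2.minAreaRect((t[:,:2]*1000).astype(np.float32)),"flange",len(F),np.percentile(F[:,2],[5,50,95]))
s=sense();print(s["position"],s["wrist_force"],s["time_s"])
def g(n,x,y,w,h):return cv2.resize(cv2.imread(f"pics/{n}.png")[y-h:y+h,x-w:x+w],(400,300),interpolation=cv2.INTER_CUBIC)
cv2.imwrite("pics/m5.png",np.hstack([g("r1",320,200,120,90),g("r1s",322,160,48,36)]))
```

```text
bar 2607 [0.2187 0.3825 0.394 ] ((545.8795166015625, -182.16473388671875), (56.80344009399414, 64.55119323730469), 25.909414291381836) flange 1120 [0.1969 0.2009 0.2021]
[ 0.5357 -0.1802  0.33  ] [ 0.5146 -0.1688  0.182 ] 16.5417
```

View pics/m5.png

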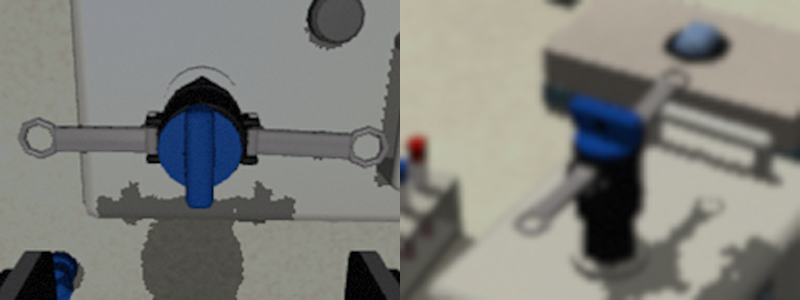

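The flange top measures 0.2009 m against 0.2005 expected, so the plug is home with both arms still raised. Now opening the fingers along the arm line and pressing both arms down together.

Run:
```python
from h import *
np.set_printoptions(precision=4,suppress=True)
R=down(np.radians(-102.6)); X=[.5368,-.1797]
move_l(X+[.225],R,feed=.15)
s=sense();print(s["position"],s["wrist_force"],s["finger_gap"])
for z in (.205,.195,.187,.180):
    h=move_l(X+[z],R,feed=.04,until_force=35); s=sense();print(z,h,s["position"],s["wrist_force"],s["time_s"])
    if h: break
shot("wrist","k1"); shot("side","k1s"); shot("scene","k1c")
def g(n,x,y,w,h):return cv2.resize(cv2.imread(f"pics/{n}.png")[y-h:y+h,x-w:x+w],(400,300),interpolation=cv2.INTER_CUBIC)
cv2.imwrite("pics/m6.png",np.vstack([np.hstack([g("k1c",300,200,48,36),g("k1s",322,160,48,36)]),np.hstack([g("k1",320,200,240,180),g("k1",320,290,120,90)])]))
```

```text
[ 0.5375 -0.1798  0.2259] [-0.0555  0.5931  0.259 ] 0.08492864209787442
0.205 False [ 0.5369 -0.1796  0.2049] [-0.6518  0.71    0.8435] 18.0417
0.195 False [ 0.5377 -0.1807  0.1963] [-1.0461 -1.7062  6.339 ] 18.4417
0.187 False [ 0.5379 -0.1803  0.1884] [-0.7436 -0.6841  5.582 ] 18.7917
0.18 False [ 0.5385 -0.1803  0.1813] [ 2.0733 -0.541   5.595 ] 19.1167
```

View pics/m6.png

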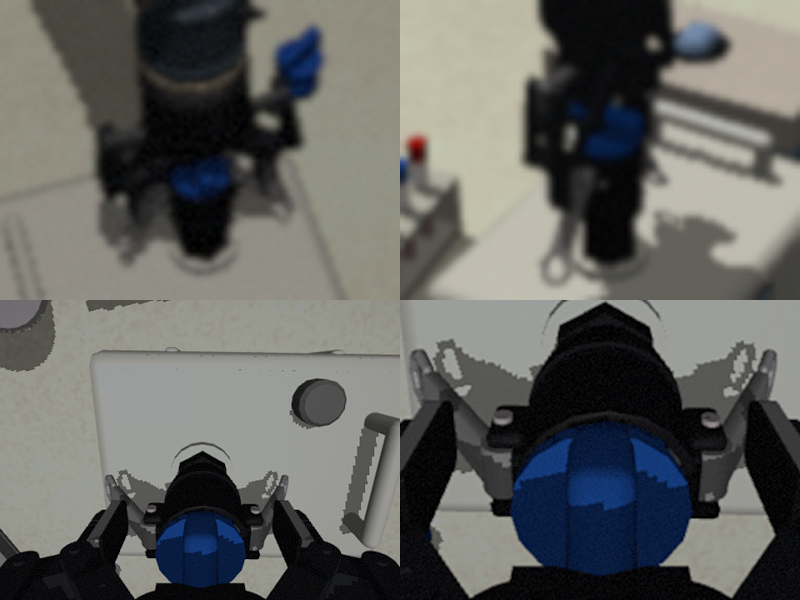

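Both arms now hang symmetrically, about 40° out (ring edges near (445,360) and (745,360) in the close crop). Closing the jaws will squeeze them home together.

Run:
```python
from h import *
np.set_printoptions(precision=4,suppress=True)
for o,n in((.074,40),(.067,60),(.060,80)):
    command_gripper(o,n); s=sense();print(o,s["finger_gap"],s["position"],s["wrist_force"],s["time_s"])
shot("wrist","k2"); shot("side","k2s"); shot("scene","k2c")
def g(n,x,y,w,h):return cv2.resize(cv2.imread(f"pics/{n}.png")[y-h:y+h,x-w:x+w],(400,300),interpolation=cv2.INTER_CUBIC)
cv2.imwrite("pics/m7.png",np.vstack([np.hstack([g("k2c",300,200,48,36),g("k2s",322,160,48,36)]),np.hstack([g("k2",320,200,240,180),g("k2",320,290,120,90)])]))
```

```text
0.074 0.0741752507259729 [ 0.5379 -0.1797  0.1806] [ 3.1517 -1.4029  3.6062] 19.5417
0.067 0.06744849933805785 [ 0.5371 -0.1809  0.1804] [ 3.0945 -3.5706  5.3237] 19.7833
0.06 0.06375880725442819 [ 0.537  -0.1814  0.1812] [ 1.2807 -4.1932 10.3306] 20.0
```

View pics/m7.png

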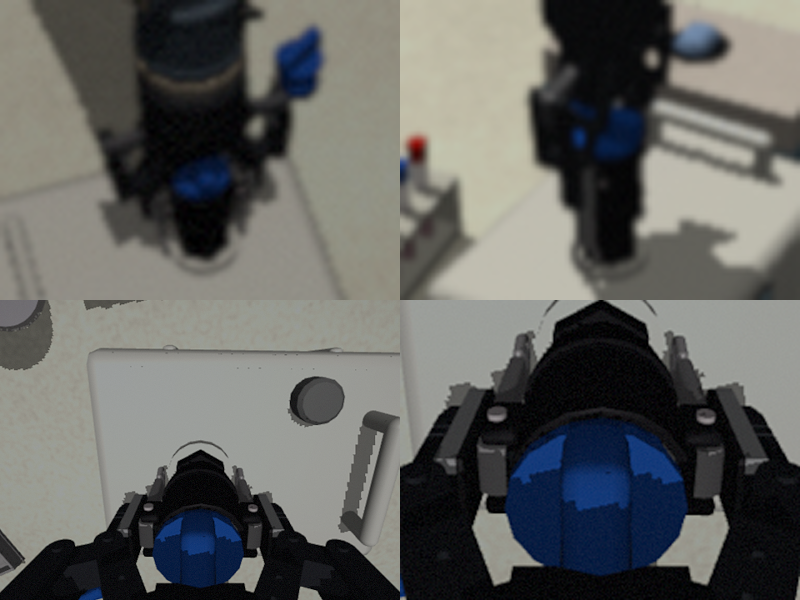

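Run:
```python
from h import *
np.set_printoptions(precision=4,suppress=True)
sleep(.5); s=sense();print(s["finger_gap"],s["position"],s["wrist_force"])
command_gripper(.08); p=np.array(sense()["position"])
move_l([p[0],p[1],.36],feed=.15)
shot("wrist","f1")
move_l([p[0]-.10,p[1]-.05,.36],feed=.2)
shot("wrist","f2"); shot("side","f1s"); shot("scene","f1c"); print(sense()["time_s"])
def g(n,x,y,w,h):return cv2.resize(cv2.imread(f"pics/{n}.png")[y-h:y+h,x-w:x+w],(400,300),interpolation=cv2.INTER_CUBIC)
cv2.imwrite("pics/m8.png",np.vstack([np.hstack([g("f1c",300,210,48,36),g("f1s",322,170,48,36)]),np.hstack([g("f1",320,190,60,45),g("f2",320,200,320,200)])]))
for n in("f1",):
    s=np.load(f"pics/{n}.npz"); c=cam("wrist",s); P=cloud(c,np.load(f"pics/{n}.npy")); im=cv2.imread(f"pics/{n}.png")
    h=cv2.cvtColor(im,cv2.COLOR_BGR2HSV); ctr=np.array([.5368,-.1797]); u=np.array([.218,.976])
    q=(P[...,:2]-ctr)@u; w=(P[...,:2]-ctr)@np.array([.976,-.218])
    for sg in(1,-1):
        m=(abs(w)<.015)&(q*sg>.02)&(q*sg<.1)&(P[...,2]>.106)&(P[...,2]<.19)&(im.min(2)>60)
        Q=q[m]*sg; Z=P[...,2][m]
        for a,b in((.106,.125),(.125,.145),(.145,.165),(.165,.19)):
            k=(Z>a)&(Z<b); print(sg,a,k.sum(),np.percentile(Q[k],[5,50,95]) if k.sum() else "")
```

```text
0.06347258898178298 [ 0.537  -0.1814  0.1811] [ 1.0434 -3.6605  8.5343]
23.2167
1 0.106 30 [0.0208 0.0232 0.028 ]
1 0.125 20 [0.028  0.03   0.0315]
1 0.145 5 [0.0204 0.0215 0.0217]
1 0.165 143 [0.0246 0.0278 0.0318]
-1 0.106 32 [0.0204 0.023  0.0301]
-1 0.125 17 [0.0285 0.0305 0.0322]
-1 0.145 2 [0.0213 0.0217 0.0222]
-1 0.165 125 [0.0251 0.0289 0.0329]
```

View pics/m8.png

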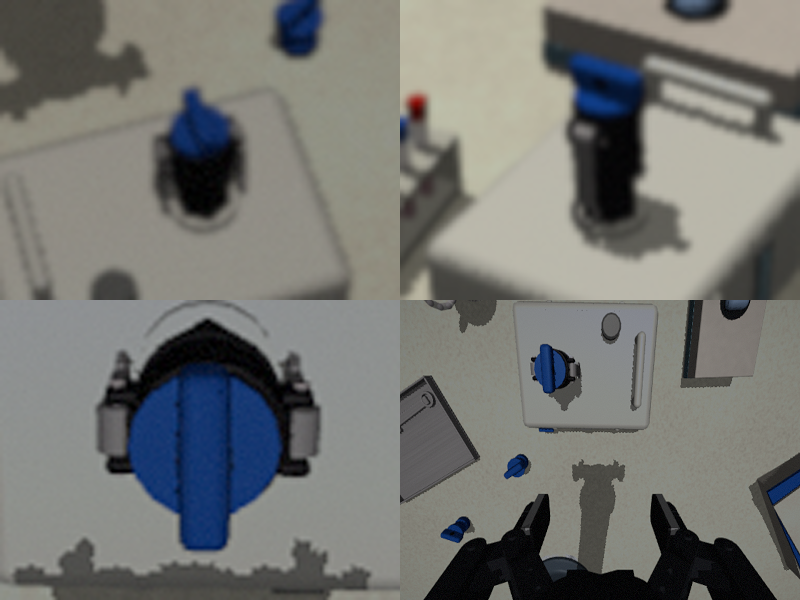

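Run:
```python
from h import *
s=np.load("pics/f1.npz");c=cam("wrist",s);P=cloud(c,np.load("pics/f1.npy"));h=cv2.cvtColor(cv2.imread("pics/f1.png"),cv2.COLOR_BGR2HSV)
b=(h[...,0]>100)&(h[...,0]<128)&(h[...,1]>120)&(np.hypot(P[...,0]-.5367,P[...,1]+.1797)<.03)
z=P[b][:,2];print(np.median(z[(z>.19)&(z<.21)]),np.median(z[(z>.21)&(z<.24)]))
print(sense()["wrist_force"],finish_job())
```

```text
0.20090810489252492 0.22040555219910163
the job is handed in; nothing more can be done
[ 0.82308279  0.41047916 -0.76118256] None
```

The tray plug is home in the coupler and both cam arms are down. I handed the job in at about 23 s of the 54 s, with the gripper clear of everything.

- **Plug:** I took the tray plug, the farthest left of the three blue ones. It went into the coupler with both arms still raised (about 1.57 and 1.69 rad) and stopped at TCP z 0.229, against 0.2289 predicted.
- **Arms:** The open fingers pressed both arms down together, and closing the jaws squeezed them the rest of the way. The highest wrist force I read was about 12 N.
- **Last checks:** The flange top was at 0.2009 m and the bar top at 0.2204 m, matching the expected home heights of 0.2005 and 0.2205. Both arms hung evenly, their outer faces about 32–33 mm from the axis. The pictures showed nothing else on the bench moved, though I did not measure the bystanders.
- **Disagreements:**
  - Triangulating from two wrist views put heights 3–5 mm lower than the depth readings and the text. I used the depth heights, and the contact height on seating agreed with them.
  - The jaws stalled at 63.5 mm rather than 66 mm over the arms. I took that as the pads flexing or tilting, and the pictures with the gripper away show both arms fully down.

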